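Burnish the middle lead seam of a leaded glass panel

ROBOT

A 7-joint arm with a two-finger parallel gripper is mounted at the origin on the work surface. World frame = base frame: x ahead of the robot, y to its left, z up, the work surface at z = 0. Lengths are in m, angles in rad, forces in N, time in s.
With the tool pointing down it reaches from about 0.425 to 0.925 m from the base axis. Payload 6.8 kg.
Tool frame: the origin (TCP) lies between the finger pads; the fingertips stand 14 mm ahead of it and the grasp point (between the pads) lies 5 mm behind it; z points along the fingers, y is the line along which they close (so a half turn about z gives the same grasp; the last joint's range is limited). The gripper opens to 85 mm and grips with 20 to 120 N. Pads are 22 mm wide; open, the fingers measure 114 mm over their backs; the gripper's body (76 mm by 85 mm) begins 54 mm behind the grasp point. The pads swing forward as they close: fully open they stand 13 mm farther back than shut.
Start: joints at [-1.228, 0.477, 0.022, 1.555, -0.011, 1.109, -0.083], TCP at [0.294, 0.608, 0.22] pointing down, gripper open.
Joint ranges: [-2.96, 2.96], [-0.34, 2.1], [-1.41, 1.46], [0.24, 2.44], [-1.37, 4.51], [0.17, 1.92], [-2.96, 2.96]. Speed limits (rad/s): [2.39, 2.39, 3.14, 3.14, 3.14, 3.14, 3.14].

INTERFACE

Orientations are given as a rotation vector (axis times angle).
In Python, from bench import r, eyes, ticket gives the robot as it stands. The module is installed in compiled form; this text tells all that it offers.
- The arm moves only by the tool arm_command, never from a script. Its argument "plan" is text: rows parted by semicolons, each of 4 numbers parted by spaces: the shift along the tool's x, y, z in m, then the turn about the tool's z in degrees. In form: tx ty tz yaw; .... A call has 1 to 20 rows; each row shifts and turns the commanded pose from where the row before left it, along the tool's axes as they then stand; what a row does not reach is not made up. A row lasts 1/8 s, in which the tool goes at most 62.5 mm and 10.7 degrees, less where a joint would pass 70% of its speed; a pose out of reach is approached as far as the arm can. A call is refused whole if a number of a shift passes 0.0625 or a number of a turn 10.7, either way. A call with a gripper value outside its range is refused whole. "hand" is the closure, from -1 (fully open) to 1 (shut), set as the call begins (left out, the last holds). The fingers move at their own pace and stop on an object; "grip_force" is the grip in N (left out, the last holds). Time passes only in rows, so rows that do not move let the fingers close. It gives the time, the measured TCP pose, the force, the opening and the grip force at its end, in the units of the state.
- r.get_obs(): the state, without advancing time (a new reading comes with each control period).
- eyes.grab_frame(name): name is "scene" or "top"; returns (picture, depth): 480x640x3 uint8, red, green, blue; 480x640 float32, m along the optical axis (not along the pixel's ray), 0 where there is no reading.
- eyes.calibration(name): a dict with "fov_y" (degrees; the focal length in pixels is half the picture's height over the tangent of half this angle, whatever the lens; pixels are square), "cx", "cy" (the principal point, pixels), "origin" and "attitude" of the camera in the world. Camera axes: x right, y up, looking along -z (the intrinsics and any distortion apply to the point x, -y, -z); pixel columns grow to the right and rows downward; lengths in m; the calibration is good to about 2 mm. A picture is of the moment at which its call begins. calibration takes no time and is no camera call.
- ticket.hand_in(): hands the job in; it is judged then, once.
The state is a dict: "clock": time; "joints": joint angles; "qvel": joint speeds; "tau": joint torques, N m; "tcp_pos": TCP position; "orientation": TCP orientation; "contact_force": force on the tool from outside, world axes, zero at the start; "moment": the same for the moment, N m; "grip_width": finger opening in m; "gripper_force": force on a finger pad.
Only numpy, scipy, OpenCV 4.12 (cv2) and the standard library are available. Lean on these libraries where they do the work, as an engineer would, in place of code of your own. Each camera call takes 0.05 s, during which the arm holds its last target. There are 200 camera calls.

TASK

Take the spring-nosed burnisher (the tool with the square wooden handle) firmly by its handle out of the tool rack and, holding it upright, run its nose slowly and lightly pressed along the long lead strip down the middle of the rectangular glass panel, from the end nearer the robot right to the far end, at about 3 cm a second and without rubbing the glass beside it. Then lift it and put it back upright, fully down, in the rack hole it came from, and let go.

Things in the scene. Friction and masses are not known exactly. Their poses are not given: they have to be found in the camera images.
- handle (a point): Centre of the burnisher's square wooden handle, 26 x 26 mm, 60 mm tall; 36 mm above the underside of its square collar (50 x 50 x 6 mm), which hangs on the rack's top; 106 mm above the tip of the free nose. z up the tool, x and y square to the flat sides. Below the collar a steel shank 16 mm thick, 40 mm long, then the thinner nose. The rack's other two tools have round handles.
- tip (a point): Lowest point of the burnisher's nose, a steel ball 10 mm in diameter on an 8 mm rod, on the tool's axis. Axes as the handle's. 70 mm below the underside of the collar when the nose is out, so it hangs 25 mm above the table in the rack.
- nose (a joint): How far the burnisher's nose is pushed up into its shank, in m: 0 free, 0.016 fully in. A soft spring resists it: 0.5 N at first, rising to 2.4 N fully in. Pushed in 4 to 12 mm is the light working pressure.
- rack: Fixed plywood tool rack, origin under its centre, z up. Top plate 80 mm (x) by 290 mm (y), 12 mm thick, its top 95 mm above the table, on two end boards. Three 30 mm square through holes at y = -90, 0 and +90 mm, each with an upright tool; which hole has the burnisher varies. Tools reach up to 66 mm above the plate.
- seam (a point): Middle of the long lead strip (12 mm wide, 170 mm between the border strips) down the middle of the rectangular leaded panel (190 x 140 mm, fixed on a board); on the strip's top face, 24 mm above the table, 2 mm above the glass. x along the strip from the near end (-85 mm) to the far end (+85 mm), y across, z up. Battens 75 to 93 mm to either side stand 8 mm above the strip.
Not all that is in view belongs to the job. What is shaped like the part that bears handle but black, orange or red is not meant.

How it is judged:
By the outcome, as a careful person would: the job done as asked, in the order asked, and still so for the second after the job is handed in, with the robot touching nothing.
It also fails if it takes over 72 s, if anything falls off the work surface, if the arm or the gripper's body presses on something with over 40 N, if the wrist force passes 120 N, or if a joint passes its speed limit or range.

## Working session

There is one attempt and no reset: what is moved stays moved. The work goes in short steps, Python scripts to look and compute and a tool call to move; the robot and the scene stay as the last step left them, time stands still between calls to the robot, and variables do not carry over. Pictures are saved under pics/ and viewed, at most 10 in all, crops included, and the job is handed in when it is done.

Besides the shell and the picture viewer there is one more tool, called after ">>>" as a command line: name --argument value ..., lists and objects as JSON in quotes. arm_command: Moves the arm, as the interface text tells. Its arguments: {"type":"object","properties":{"plan":{"type":"string"},"hand":{"type":"number"},"grip_force":{"type":"number"}},"required":["plan"]}

```bash
mkdir -p pics; cat > h.py <<'E'
import numpy as np, cv2
from bench import r, eyes, ticket
from scipy.spatial.transform import Rotation as R
def save(n,p): cv2.imwrite(p,cv2.cvtColor(n,cv2.COLOR_RGB2BGR))
E
python3 - <<'E'
from h import *
for n in("scene","top"):
    p,d=eyes.grab_frame(n); save(p,f"pics/{n}0.png"); np.savez(f"{n}0.npz",p=p,d=d); print(n,eyes.calibration(n),(d>0).mean())
print(r.get_obs())
E
```

```text
scene {'fov_y': 49.61985132522568, 'cx': 315.8060385091139, 'cy': 228.5295328284289, 'origin': array([ 1.06566117, -0.36190865,  0.81443074]), 'attitude': array([0.69236284, 0.35821497, 0.88213019])} 0.9957454427083333
top {'fov_y': 56.71133995992726, 'cx': 318.0337621746816, 'cy': 230.0173954083866, 'origin': array([0.35081535, 0.05012757, 0.87615328]), 'attitude': array([ 0.17825907, -0.16574191, -1.48316988])} 0.9960319010416666
{'clock': 0.1, 'joints': array([-1.2280891 ,  0.47769894,  0.02233268,  1.55634255, -0.01149995,
        1.10927965, -0.08310189]), 'qvel': array([ 1.50298531e-05, -3.26829275e-03, -1.18198681e-03, -2.81407812e-03,
        6.44414393e-04, -3.59069293e-03,  1.95744480e-04]), 'tau': array([ 3.76992597e-03, -5.97756314e+01,  1.61343914e+00, -2.81951040e+01,
        1.28376242e-02,  4.95853266e-03, -1.16996000e-05]), 'tcp_pos': array([0.29386112, 0.60707526, 0.21873939]), 'orientation': array([-7.02047945e-01, -3.06188893e+00,  2.48330615e-03]), 'contact_force': array([0.31768979, 0.10373174, 1.03541294]), 'moment': array([-0.00950125,  0.00118721, -0.0207786 ]), 'gripper_force': 0.0, 'grip_width': 0.08566681479925152}
```

View pics/top0.png

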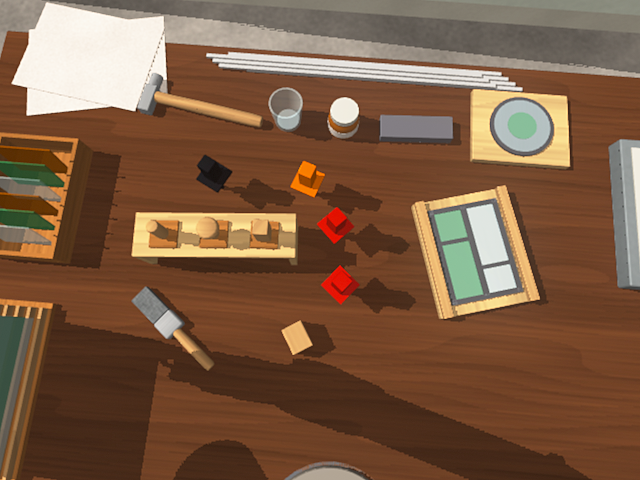

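View pics/scene0.png

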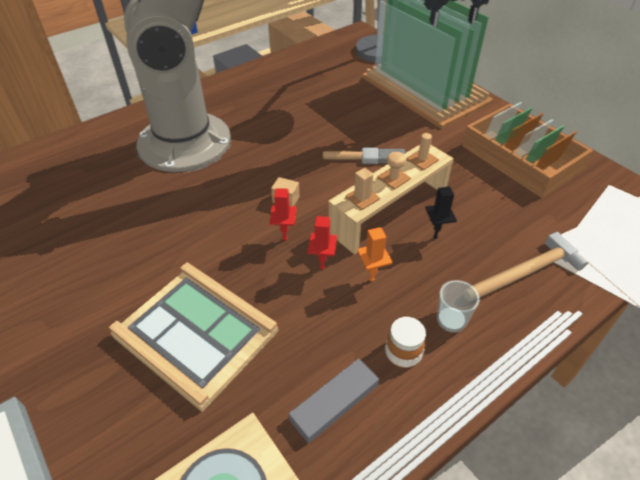

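```bash
cat >> h.py <<'E'
def world(n,d):
    c=eyes.calibration(n); f=240/np.tan(np.radians(c['fov_y'])/2)
    v,u=np.mgrid[:480,:640]
    P=np.dstack([(u-c['cx'])/f*d,-(v-c['cy'])/f*d,-d])
    return P@R.from_rotvec(c['attitude']).as_matrix().T+c['origin']
def rect(P,m):
    q=P[m][:,:2]*1000; return cv2.minAreaRect(q.astype(np.float32)),m.sum()
E
python3 - <<'E'
from h import *
for n in("top","scene"):
    z=np.load(n+"0.npz"); W=world(n,z['d']); ok=z['d']>0
    X,Y,Z=W[...,0],W[...,1],W[...,2]
    print(n,"table z",[np.round(np.median(Z[a:a+10,b:b+10]),4) for a,b in ((400,300),(330,100),(350,600),(180,380))] )
    for (u,v) in ([(263,228),(207,228),(158,228),(466,207),(488,297),(478,250),(343,225),(308,173),(340,283),(300,337)] if n=="top" else [(364,176),(397,160),(425,140),(183,280),(205,380)]):
        print((u,v),np.round(np.median(W[v-1:v+2,u-1:u+2].reshape(-1,3),0),4))
    # rack region
    rk=(slice(205,262),slice(125,305)) if n=="top" else (slice(120,230),slice(330,460))
    m=np.zeros(ok.shape,bool); m[rk]=1
    print("plate",rect(W,m&(abs(Z-.095)<.004)))
    hm=m&(Z>.155)&(Z<.17)
    k,l,s,c=cv2.connectedComponentsWithStats(hm.astype(np.uint8))
    for i in range(1,k):
        if s[i,4]>20: print("top face",c[i],np.round(W[l==i].mean(0),4),rect(W,l==i))
# top view ortho of panel from top cam
z=np.load("top0.npz");W=world("top",z['d'])
save(cv2.resize(z['p'][170:330,395:555],None,fx=3.7,fy=3.7,interpolation=cv2.INTER_CUBIC),"pics/panel.png")
E
```

```text
top table z [np.float64(-0.0005), np.float64(-0.0002), np.float64(-0.0012), np.float64(-0.0012)]
(263, 228) [0.5076 0.1535 0.1607]
(207, 228) [0.5006 0.2462 0.1574]
(158, 228) [0.4943 0.3279 0.1563]
(466, 207) [ 0.6133 -0.2248  0.0231]
(488, 297) [ 0.4383 -0.2684  0.0233]
(478, 250) [ 0.5283 -0.2492  0.0218]
(343, 225) [0.5364 0.0199 0.1065]
(308, 173) [0.6188 0.089  0.1348]
(340, 283) [0.4302 0.0192 0.1352]
(300, 337) [0.3362 0.0811 0.044 ]
plate (((502.6760559082031, 248.31201171875), (81.31033325195312, 290.4254455566406), 4.1614766120910645), np.int64(4783))
top face [152.15267176 226.58778626] [0.4953 0.3364 0.1597] (((496.0025634765625, 337.4880676269531), (20.494232177734375, 19.658458709716797), 52.253936767578125), np.int64(131))
top face [206.20491803 227.16393443] [0.5022 0.2481 0.1567] (((501.330322265625, 248.21139526367188), (23.418058395385742, 24.42794418334961), 80.98345947265625), np.int64(122))
top face [260.42682927 227.37804878] [0.5084 0.1578 0.1602] (((508.837890625, 158.16864013671875), (25.589570999145508, 26.01854705810547), 1.9567815065383911), np.int64(246
[... 222 characters left out ...]
0.2091  0.0253]
(205, 380) [ 0.6307 -0.2744  0.0255]
plate (((551.3984375, 250.7744140625), (179.05416870117188, 294.7645568847656), 4.002119541168213), np.int64(2204))
top face [425.5942029  136.76811594] [0.4989 0.3342 0.1605] (((498.6885986328125, 335.5387878417969), (20.794063568115234, 19.939804077148438), 76.93555450439453), np.int64(69))
top face [396.41509434 156.14150943] [0.506  0.2468 0.157 ] (((506.7249450683594, 247.79507446289062), (27.897493362426758, 31.10022735595703), 47.559120178222656), np.int64(106))
top face [363.48125 174.5125 ] [0.5122 0.1555 0.161 ] (((511.1373291015625, 157.92832946777344), (27.286739349365234, 28.46776580810547), 2.6144115924835205), np.int64(160))
```

View pics/panel.png

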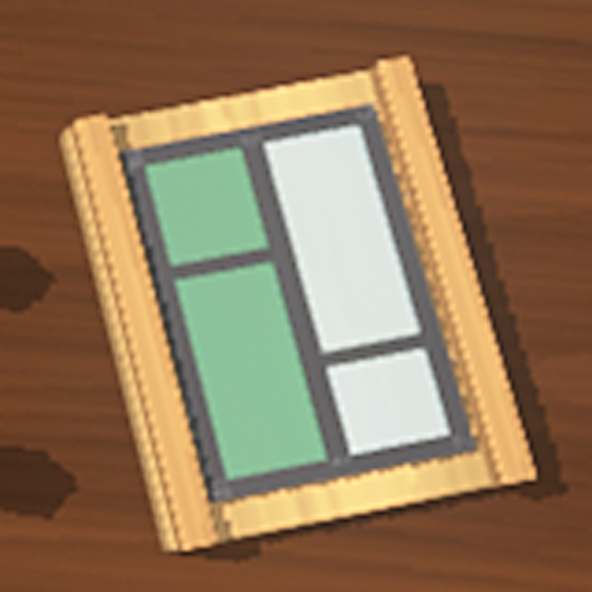

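```bash
cat >> h.py <<'E'
def plane(n,uv,z):
    c=eyes.calibration(n); f=240/np.tan(np.radians(c['fov_y'])/2)
    uv=np.asarray(uv,float); r_=np.c_[(uv[:,0]-c['cx'])/f,-(uv[:,1]-c['cy'])/f,-np.ones(len(uv))]@R.from_rotvec(c['attitude']).as_matrix().T
    return c['origin']+r_*((z-c['origin'][2])/r_[:,2])[:,None]
E
python3 - <<'E'
from h import *
for n,s in(("top",(slice(185,315),slice(415,535))),("scene",(slice(270,395),slice(120,270)))):
    z=np.load(n+"0.npz"); p=z['p'].astype(int); W=world(n,z['d'])
    hsv=cv2.cvtColor(z['p'],cv2.COLOR_RGB2HSV); m=np.zeros((480,640),np.uint8)
    lead=(hsv[...,1]<60)&(hsv[...,2]<150)&(W[...,2]>.017)&(W[...,2]<.029)
    m[s]=lead[s]; k,l,st,c=cv2.connectedComponentsWithStats(m); i=1+st[1:,4].argmax(); m=(l==i)
    v,u=np.nonzero(m); P=plane(n,np.c_[u,v],.024)
    q=cv2.minAreaRect((P[:,:2]*1000).astype(np.float32)); print(n,st[i],q)
    # refine: centre strip pixels
    C=np.array(q[0])/1000; a=np.radians(-14)  # strip dir guess, refined below
    a=np.arctan2(.6133-.4383,.0)*0+np.arctan2(-.2248+.2684,.6133-.4383)
    for _ in range(5):
        e=np.array([np.cos(a),np.sin(a)]); nn=np.array([-e[1],e[0]]); X=(P[:,:2]-C)@e; Y=(P[:,:2]-C)@nn
        k_=(abs(X)<.08)&(abs(Y)<.012); 
        # midpoint per bin, using only rows away from cross-strips via median
        b=[(X[k_&(abs(X-x)<.006)].mean(),(Y[k_&(abs(X-x)<.006)].min()+Y[k_&(abs(X-x)<.006)].max())/2) for x in np.arange(-.075,.08,.01)]
        b=np.array([t for t in b if abs(t[1])<.006]); f=np.polyfit(b[:,0],b[:,1],1); a+=np.arctan(f[0])
    print("angle",np.degrees(a),"offset mm",f[1]*1000,"C",C+nn*f[1], "X ext",np.percentile(X,[1,99]), "width",np.ptp(Y[k_&(abs(Y)<.009)]))
z=np.load("top0.npz");W=world("top",z['d']);
for t in np.linspace(0,1,9):
    c=np.array([.294,.607])+t*np.array([.216,-.449]); k=np.hypot(W[...,0]-c[0],W[...,1]-c[1])<.08
    print(np.round(c,2),np.round(W[k][:,2].max() if k.any() else -1,3),end=';')
E
```

```text
top [ 428  199   95  106 2300] ((527.1048583984375, -240.90296936035156), (188.4088592529297, 140.82101440429688), 15.727180480957031)
angle 16.22383194730816 offset mm -0.01729916801515689 C [ 0.52710969 -0.24091958] X ext [-0.09365051  0.0932591 ] width 0.017661731786701326
scene [ 128  278  132  110 2437] ((529.0289306640625, -242.69595336914062), (192.32237243652344, 140.93426513671875), 15.815535545349121)
angle 16.193813461052173 offset mm 0.5730124164726873 C [ 0.52886912 -0.24214568] X ext [-0.09414693  0.09475894] width 0.017235965158425258
[0.29 0.61] 0.12;[0.32 0.55] 0.12;[0.35 0.49] 0.033;[0.38 0.44] 0.022;[0.4  0.38] 0.103;[0.43 0.33] 0.163;[0.46 0.27] 0.163;[0.48 0.21] 0.163;[0.51 0.16] 0.163;
```

>>> arm_command --plan "0 0 -0.06 0; -0.0325 -0.0258 0 0; -0.0325 -0.0258 0 0; -0.0325 -0.0258 0 0; -0.0325 -0.0258 0 0; -0.0325 -0.0258 0 0; -0.0325 -0.0258 0 0; -0.0325 -0.0258 0 0; -0.0325 -0.0258 0 0; -0.0325 -0.0258 0 0; -0.0325 -0.0258 0 0; -0.0325 -0.0258 0 0; -0.0325 -0.0258 0 0; 0 0 0 10.2; 0 0 0 10.2; 0 0 0 10.2; 0 0 0 10.2; 0 0 0 10.2; 0 0 0 10.2; 0 0 0 0" --hand -1

```text
clock: 2.6
tcp_pos: [0.5099, 0.159, 0.2793]
orientation: [-2.161, -2.28, 0.001]
contact_force: [-0.5, -0.1, -0.0]
grip_width: 0.0857
gripper_force: 0.0
```

>>> arm_command --plan "-0.001 0 0.035 0; 0 0 0.035 0; 0 0 0.03 0; 0 0 0.025 0; 0 0 0.017 0; 0 0 0.009 0; 0 0 0 0"

```text
clock: 3.48
tcp_pos: [0.5103, 0.1579, 0.1285]
orientation: [-2.162, -2.279, 0.001]
contact_force: [0.3, -0.3, 0.7]
grip_width: 0.0853
gripper_force: 0.0
```

>>> arm_command --plan "0 0 0 0; 0 0 0 0; 0 0 0 0; 0 0 0 0; 0 0 0 0; 0 0 0 0; 0 0 0 0; 0 0 0 0" --hand 1 --grip_force 80

```text
clock: 4.47
tcp_pos: [0.5104, 0.1581, 0.1292]
orientation: [-2.163, -2.278, -0.001]
contact_force: [-1.4, 0.1, 5.1]
grip_width: 0.0243
gripper_force: 78.8
```

>>> arm_command --plan "0 0 -0.01 0; 0 0 -0.02 0; 0 0 -0.03 0; 0 0 -0.035 0; 0 0 -0.035 0; 0 0 -0.03 0; 0 0 -0.015 0; 0 0 0 0; 0 0 0 0"

```text
clock: 5.6
tcp_pos: [0.5095, 0.1578, 0.3023]
orientation: [-2.162, -2.278, 0.003]
contact_force: [0.2, 0.2, -2.0]
grip_width: 0.0245
gripper_force: 78.7
```

```bash
python3 - <<'E'
from h import *
p,d=eyes.grab_frame("scene"); save(p,"pics/lift.png"); o=r.get_obs(); print(o['tcp_pos'],o['orientation'],o['contact_force'],o['moment'],o['grip_width'],o['joints'])
save(cv2.resize(p[50:300,230:500],None,fx=2,fy=2),"pics/liftc.png")
E
```

```text
[0.50949639 0.15775425 0.30215683] [-2.16248895 -2.27777115  0.00383803] [-0.60414338  0.17167247 -1.46967129] [ 0.02006633 -0.05857245  0.04244895] 0.024120602842474886 [-0.76254573  0.17157412  0.39889245  1.80906839 -0.0714953   1.17764714
 -0.28940709]
```

View pics/liftc.png

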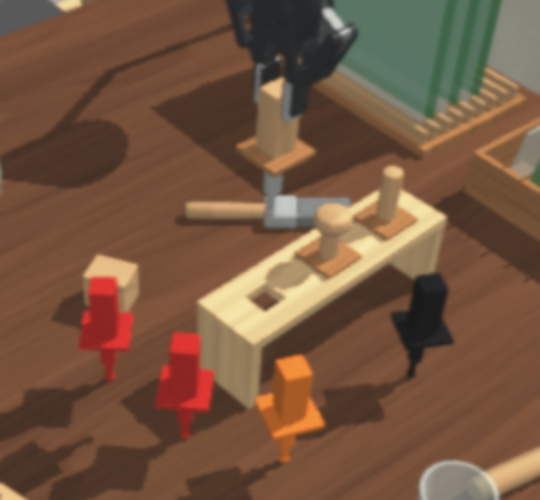

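>>> arm_command --plan "-0.0175 -0.0036 0 0; -0.0349 -0.0071 0 0; -0.0349 -0.0071 0 0; -0.0349 -0.0071 0 0; -0.0349 -0.0071 0 0; -0.0349 -0.0071 0 0; -0.0349 -0.0071 0 0; -0.0349 -0.0071 0 0; -0.0349 -0.0071 0 0; -0.0349 -0.0071 0 0; -0.0349 -0.0071 0 0; -0.0349 -0.0071 0 0; -0.0174 -0.0036 0 0; 0 0 0 -4; 0 0 0 -5; 0 0 0 -4; 0 0 0.04 0; 0 0 0.04 0; 0 0 0 0"

```text
clock: 8.02
tcp_pos: [0.4436, -0.2643, 0.2211]
orientation: [-1.889, -2.502, 0.004]
contact_force: [-0.6, 0.0, -0.5]
grip_width: 0.0241
gripper_force: 78.9
```

```bash
python3 - <<'E'
from h import *
o=r.get_obs(); print(o['tcp_pos'],o['orientation'],o['contact_force'],o['joints'])
for n in("scene","top"):
    p,d=eyes.grab_frame(n); save(p,f"pics/{n}1.png"); np.savez(f"{n}1.npz",p=p,d=d)
a=cv2.imread("pics/scene1.png")[180:420,50:350]; b=cv2.imread("pics/top1.png")[160:340,400:580]
save(cv2.cvtColor(np.hstack([cv2.resize(a,(500,400)),cv2.resize(b,(300,300))[:0+300] if 0 else cv2.resize(b,(300,400))]),cv2.COLOR_BGR2RGB),"pics/both1.png")
E
```

```text
[ 0.44360889 -0.26434088  0.22107404] [-1.8893334  -2.50195278  0.00412653] [-0.58977693  0.0271156  -0.51636675] [-0.16765456  0.25222182  0.69723298  1.95926832 -0.1892145   1.00226054
  0.8948512 ]
```

View pics/both1.png

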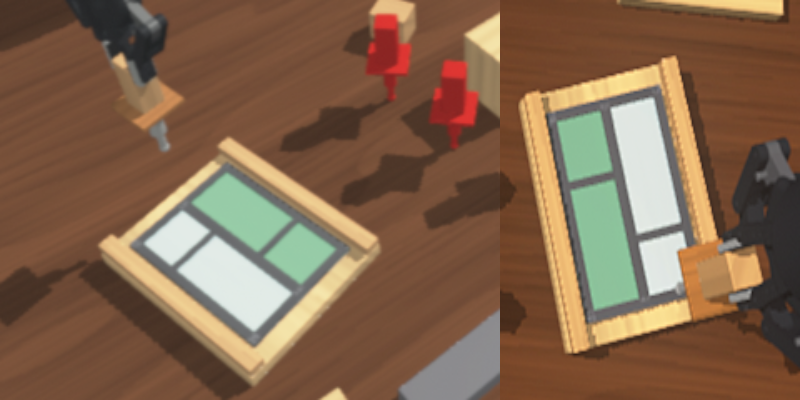

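```bash
cat >> h.py <<'E'
def proj(n,P):
    c=eyes.calibration(n); f=240/np.tan(np.radians(c['fov_y'])/2)
    q=(np.atleast_2d(P)-c['origin'])@R.from_rotvec(c['attitude']).as_matrix()
    return np.c_[c['cx']-f*q[:,0]/q[:,2],c['cy']+f*q[:,1]/q[:,2]]
E
python3 - <<'E'
from h import *
t=r.get_obs()['tcp_pos']; e=t-[0,0,.1042]; ims=[]
for n in("scene","top"):
    z=np.load(n+"1.npz"); W=world(n,z['d']); k=(np.hypot(W[...,0]-t[0],W[...,1]-t[1])<.045)&(W[...,2]>.10)&(W[...,2]<.225)
    print(n,"proj tip,collar,tcp",np.round(proj(n,[e,e+[0,0,.07],t]),1))
    for a in np.arange(.11,.225,.008):
        m=k&(abs(W[...,2]-a)<.004)
        if m.sum()>3: print(round(a,3),m.sum(),np.round((np.r_[W[m].min(0)[:2],W[m].max(0)[:2]]-np.r_[t[:2],t[:2]])*1000,1))
    u,v=proj(n,e)[0].astype(int); c=cv2.resize(z['p'][v-45:v+30,u-40:u+40],(400,375),interpolation=cv2.INTER_CUBIC)
    cp=(proj(n,[e+[0,0,.005]])[0]-[u-40,v-45])*5; cv2.circle(c,tuple(int(x) for x in cp),4,(255,0,0),1); ims.append(c)
save(np.hstack(ims),"pics/tip1.png")
E
```

```text
scene proj tip,collar,tcp [[148.7 270.7]
 [138.1 243.5]
 [132.4 229. ]]
0.126 18 [-6.5 -3.   0.8  5.1]
0.134 18 [-3.6 -2.6  1.4  4.9]
0.142 9 [-2.9 -2.1  2.   4.4]
0.15 21 [-5.1 -6.3  5.3  8.4]
0.158 36 [-2.6 -6.   7.1  8.3]
0.166 15 [-0.3 -2.   6.3  8.4]
0.19 302 [-23.7 -29.2  27.9  30.6]
0.198 235 [-23.6 -27.8  28.7  30.1]
0.206 77 [-11.8 -14.   13.2  16.3]
0.214 82 [ -8.5 -14.1  13.9  16.4]
0.222 72 [-11.6 -13.9  14.3  15.6]
top proj tip,collar,tcp [[508.  288. ]
 [526.9 283.8]
 [537.7 281.4]]
0.126 17 [-7.7 -1.2  1.4  5.4]
0.134 7 [-6.4  2.  -1.3  5.1]
0.15 4 [-8.1  6.9 -1.8  8.8]
0.19 310 [-32.4 -20.9  24.9  30.9]
0.198 298 [-32.7 -21.9  22.9  29.1]
0.206 42 [-17.9   8.7   5.9  17. ]
0.214 43 [-17.1   9.4   6.7  16.6]
0.222 43 [-17.6   8.5   7.3  16.7]
```

View pics/tip1.png

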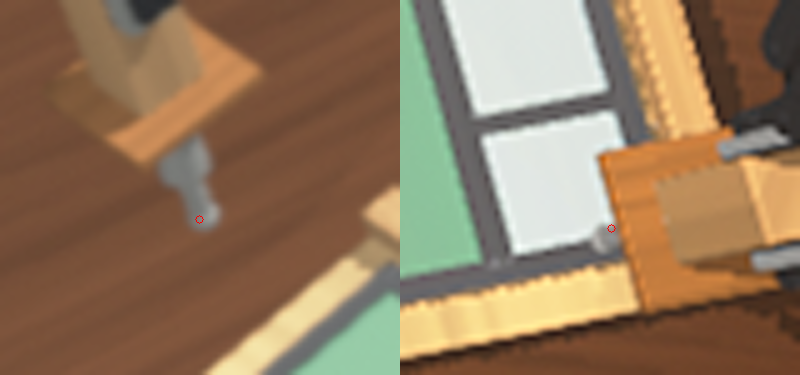

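>>> arm_command --plan "-0.0013 0.0008 0.02 0; 0 0 0.025 0; 0 0 0.02 0; 0 0 0.012 0; 0 0 0.006 0; 0 0 0 0; 0 0 0 0"

```text
clock: 9.0
tcp_pos: [0.4484, -0.266, 0.1413]
orientation: [1.891, 2.508, 0.001]
contact_force: [-0.0, -0.1, -1.3]
grip_width: 0.0243
gripper_force: 79.1
```

```bash
python3 - <<'E'
from h import *
o=r.get_obs(); t=o['tcp_pos']; print(t,o['orientation'],o['contact_force']); e=t-[0,0,.1042]; ims=[]
for n in("scene","top"):
    p,d=eyes.grab_frame(n); np.savez(f"{n}2.npz",p=p,d=d)
    u,v=proj(n,e)[0].astype(int); c=cv2.resize(p[v-45:v+30,u-40:u+40],(400,375),interpolation=cv2.INTER_CUBIC)
    cp=(proj(n,[e+[0,0,.005]])[0]-[u-40,v-45])*5; cv2.circle(c,tuple(int(x) for x in cp),4,(255,0,0),1)
    C=np.array([.5284,-.2415,.024]); f=np.array([np.cos(np.radians(15.9)),np.sin(np.radians(15.9)),0])
    for s in(-.085,-.06,-.03,0):
        q=(proj(n,[C+s*f])[0]-[u-40,v-45])*5; cv2.circle(c,tuple(int(x) for x in q),2,(0,0,255),-1)
    ims.append(c)
save(np.hstack(ims),"pics/tip2.png")
E
```

```text
[ 0.44842141 -0.26600077  0.14131646] [1.89058268e+00 2.50750196e+00 7.30578237e-04] [-0.01057796 -0.11092497 -1.33861012]
```

View pics/tip2.png

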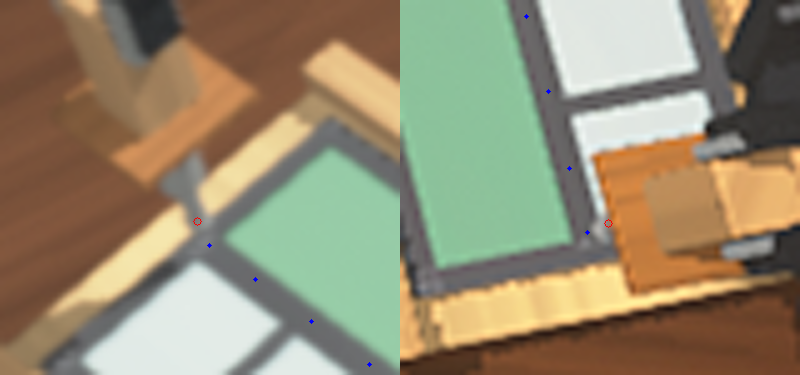

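>>> arm_command --plan "0 0 0.005 0; 0 0 0.005 0; 0 0 0.004 0; 0 0 0.004 0; 0 0 0.003 0; 0 0 0 0; 0 0 0 0"

```text
clock: 9.98
tcp_pos: [0.4479, -0.2657, 0.1197]
orientation: [-1.891, -2.508, 0.0]
contact_force: [-0.3, 1.5, -0.1]
grip_width: 0.0242
gripper_force: 79.2
```

```bash
python3 - <<'E'
from h import *
o=r.get_obs(); t=o['tcp_pos']; print(t,o['orientation'],o['contact_force']); e=np.r_[t[:2],.024]; ims=[]
C=np.array([.5284,-.2415,.024]); f=np.array([np.cos(np.radians(15.9)),np.sin(np.radians(15.9)),0]); print("along/across",(t-C)@f,(t-C)@[-f[1],f[0],0])
for n in("scene","top"):
    p,d=eyes.grab_frame(n); np.savez(f"{n}3.npz",p=p,d=d)
    u,v=proj(n,e)[0].astype(int); c=cv2.resize(p[v-30:v+20,u-27:u+26],(424,400),interpolation=cv2.INTER_CUBIC)
    for P,col in[(e+[0,0,.005],(255,0,0))]+[(C+s*f,(0,0,255)) for s in(-.085,-.06,-.03)]:
        q=(proj(n,[P])[0]-[u-27,v-30]+.5)*8; cv2.circle(c,tuple(int(x) for x in q),3,col,1)
    ims.append(c[:, :400])
save(np.hstack(ims),"pics/tip3.png")
E
```

```text
[ 0.44786239 -0.26573093  0.11966088] [-1.89131218e+00 -2.50834498e+00  6.05359838e-06] [-0.28481043  1.50463009 -0.07951194]
along/across -0.08409463418699839 -0.0012398617937556325
```

View pics/tip3.png

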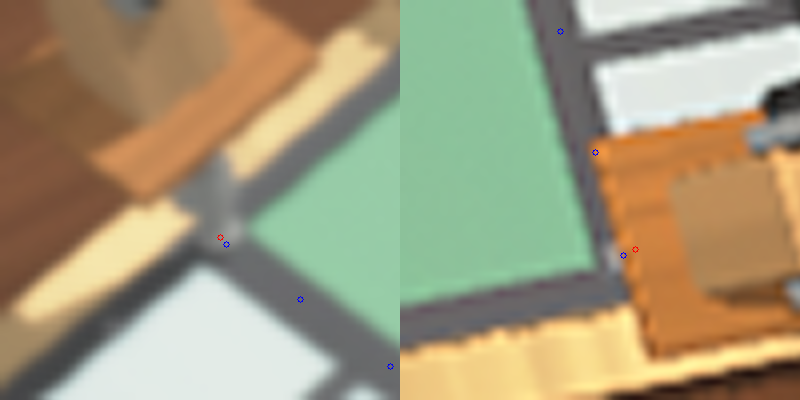

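>>> arm_command --plan "-0.0004 -0.002 0 0; -0.0003 -0.002 0 0; 0 0 0 0; 0 0 0 0; 0 0.002 0 0; 0 0.0037 0 0; 0 0.0037 0 0; 0 0.0037 0 0; 0 0.0037 0 0; 0 0.0037 0 0; 0 0.0037 0 0; 0 0.0037 0 0"

```text
clock: 11.58
tcp_pos: [0.4713, -0.2597, 0.1196]
orientation: [-1.891, -2.508, 0.0]
contact_force: [-1.4, -0.8, -1.2]
grip_width: 0.0244
gripper_force: 79.3
```

```bash
cat > chk.py <<'E'
from h import *
o=r.get_obs(); t=o['tcp_pos']
C=np.array([.5284,-.2415,.024]); f=np.array([np.cos(np.radians(15.9)),np.sin(np.radians(15.9)),0])
print("along/across mm",np.round([(t-C)@f*1e3,(t-C)@[-f[1],f[0],0]*1e3],1),"z",t[2].round(4),o['orientation'],o['contact_force'].round(2),o['clock'])
q=R.from_rotvec(o['orientation']).as_matrix(); print("tool y yaw",np.degrees(np.arctan2(q[1,1],q[0,1])),"z axis",q[:,2].round(4))
E
python3 chk.py
```

```text
along/across mm [-59.9  -1.9] z 0.1196 [-1.89119899e+00 -2.50848838e+00  3.69306225e-05] [-1.4  -0.79 -1.15] 11.575
tool y yaw 15.973274416381813 z axis [-1.e-04  0.e+00 -1.e+00]
```

>>> arm_command --plan "0 0.0037 0 0; 0 0.0037 0 0; 0 0.0037 0 0; 0 0.0037 0 0; 0 0.0037 0 0; 0 0.0037 0 0; 0 0.0037 0 0; 0 0.0037 0 0"

```text
clock: 12.58
tcp_pos: [0.4998, -0.2516, 0.1196]
orientation: [-1.891, -2.508, 0.0]
contact_force: [-1.3, -0.2, -0.4]
grip_width: 0.0246
gripper_force: 79.3
```

```bash
python3 chk.py; python3 - <<'E'
from h import *
t=r.get_obs()['tcp_pos']; e=np.r_[t[:2],.024]; ims=[]
C=np.array([.5284,-.2415,.024]); f=np.array([np.cos(np.radians(15.9)),np.sin(np.radians(15.9)),0])
for n in("scene","top"):
    p,d=eyes.grab_frame(n)
    u,v=proj(n,e)[0].astype(int); c=cv2.resize(p[v-30:v+20,u-27:u+26],(424,400),interpolation=cv2.INTER_CUBIC)
    ims.append(c[:, :400])
save(np.hstack(ims),"pics/tip4.png")
E
```

```text
along/across mm [-30.3  -1.8] z 0.1196 [-1.89129927e+00 -2.50841228e+00  2.40232733e-05] [-1.27 -0.19 -0.42] 12.575
tool y yaw 15.96868272550498 z axis [-1.e-04  0.e+00 -1.e+00]
```

View pics/tip4.png

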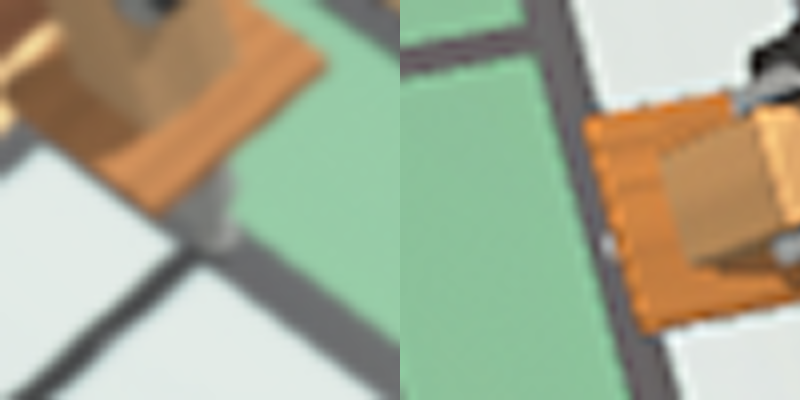

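>>> arm_command --plan "-0.0003 0.0037 0 0; -0.0003 0.0037 0 0; -0.0003 0.0037 0 0; -0.0003 0.0037 0 0; 0 0.0037 0 0; 0 0.0037 0 0; 0 0.0037 0 0; 0 0.0037 0 0; 0 0.0037 0 0; 0 0.0037 0 0; 0 0.0037 0 0; 0 0.0037 0 0; 0 0.0037 0 0; 0 0.0037 0 0; 0 0.0037 0 0; 0 0.0037 0 0; 0 0.0037 0 0; 0 0.0037 0 0; 0 0.0037 0 0; 0 0.0037 0 0"

```text
clock: 15.18
tcp_pos: [0.5713, -0.2324, 0.1196]
orientation: [1.891, 2.509, 0.0]
contact_force: [-1.0, -0.9, 1.0]
grip_width: 0.0243
gripper_force: 79.3
```

```bash
python3 chk.py
```

```text
along/across mm [43.7 -2.9] z 0.1196 [1.89126501e+00 2.50851964e+00 5.83492780e-05] [-1.01 -0.93  1.02] 15.175
tool y yaw 15.972037980355292 z axis [ 0.  0. -1.]
```

>>> arm_command --plan "0 0.0037 0 0; 0 0.0037 0 0; 0 0.0037 0 0; 0 0.0037 0 0; 0 0.0037 0 0; 0 0.0037 0 0; 0 0.0037 0 0; 0 0.0037 0 0; 0 0.0037 0 0; 0 0.0037 0 0; 0 0.0037 0 0; 0 0.0037 0 0; 0 0.0015 0 0; 0 0 0 0"

```text
clock: 16.92
tcp_pos: [0.6155, -0.2197, 0.1196]
orientation: [1.891, 2.508, 0.001]
contact_force: [0.2, 1.2, 0.3]
grip_width: 0.0246
gripper_force: 79.3
```

```bash
python3 chk.py; python3 - <<'E'
from h import *
t=r.get_obs()['tcp_pos']; e=np.r_[t[:2],.024]; ims=[]
for n in("scene","top"):
    p,d=eyes.grab_frame(n)
    u,v=proj(n,e)[0].astype(int); ims.append(cv2.resize(p[v-30:v+20,u-27:u+23],(400,400),interpolation=cv2.INTER_CUBIC))
save(np.hstack(ims),"pics/tip5.png")
E
```

```text
along/across mm [89.8 -2.9] z 0.1196 [1.89089724e+00 2.50833726e+00 5.77833386e-04] [0.21 1.25 0.35] 16.925
tool y yaw 15.978746551270001 z axis [ 5.e-04  1.e-04 -1.e+00]
```

View pics/tip5.png

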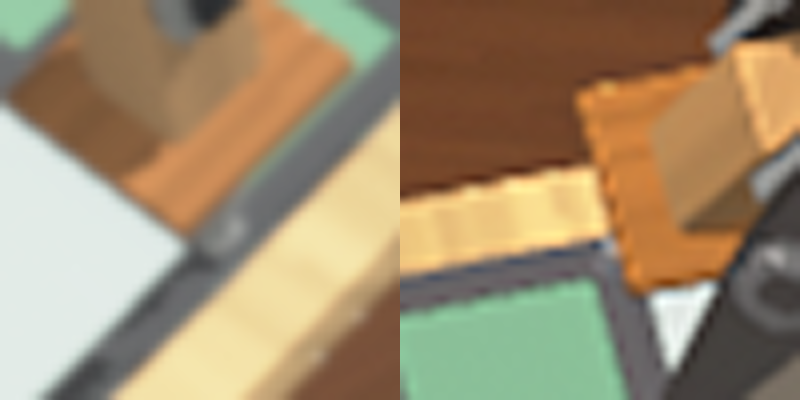

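>>> arm_command --plan "0 0 -0.01 0; 0 0 -0.02 0; 0 0 -0.03 0; 0 0 -0.035 0; 0 0 -0.035 0; 0 0 -0.03 0; 0 0 -0.02 0; 0.018 0 0 0; 0.0356 0 0 0; 0.0356 0 0 0; 0.0356 0.0005 0 0; 0.0356 0.0005 0 0; 0.0356 0.0005 0 0; 0.0356 0.0005 0 0; 0.0356 0.0005 0 0; 0.0356 0 0 0; 0.0356 0 0 0; 0.0356 0 0 0; 0.018 0 0 0"

```text
clock: 19.4
tcp_pos: [0.5077, 0.1604, 0.2989]
orientation: [-1.886, -2.511, 0.001]
contact_force: [-0.2, 0.4, -2.0]
grip_width: 0.0242
gripper_force: 79.1
```

>>> arm_command --plan "0 0 0 4; 0 0 0 5; 0 0 0 4; 0 0 0 0; 0 0 0 0; 0 0 0 0"

```text
clock: 20.15
tcp_pos: [0.5096, 0.1576, 0.2995]
orientation: [-2.162, -2.279, 0.0]
contact_force: [-0.1, 1.4, -1.7]
grip_width: 0.0242
gripper_force: 78.9
```

```bash
cat > hole.py <<'E'
from h import *
o=r.get_obs(); t=o['tcp_pos']; q=R.from_rotvec(o['orientation']).as_matrix()
D=np.array([.5104,.1581,0])-t; print("tcp",t,"yaw y",np.degrees(np.arctan2(q[1,1],q[0,1])),"tool shift xy mm",np.round((q.T@(D*[1,1,0]))*1e3,1),o['clock'],o['grip_width'])
E
python3 hole.py
```

```text
tcp [0.50962571 0.15761329 0.29954269] yaw y 2.999845994299878 tool shift xy mm [ 0.4  0.8 -0. ] 20.15 0.024243355839976093
```

>>> arm_command --plan "0.0004 0.0008 0.03 0; 0 0 0.03 0; 0 0 0.02 0; 0 0 0.015 0; 0 0 0.012 0; 0 0 0.012 0; 0 0 0.012 0; 0 0 0.012 0; 0 0 0.012 0; 0 0 0.006 0; 0 0 0 0; 0 0 0 0"

```text
clock: 21.65
tcp_pos: [0.5108, 0.1582, 0.1389]
orientation: [2.163, 2.278, 0.001]
contact_force: [0.4, 0.2, -1.3]
grip_width: 0.0247
gripper_force: 79.1
```

```bash
python3 hole.py
```

```text
tcp [0.51081244 0.15824358 0.13890784] yaw y 2.963104012815548 tool shift xy mm [-0.1 -0.4 -0. ] 21.65 0.024657179310850586
```

Free descent; lower in small steps, watching the force.

>>> arm_command --plan "0 0 0.003 0; 0 0 0.003 0; 0 0 0.002 0; 0 0 0.001 0; 0 0 0 0; 0 0 0 0"

```text
clock: 22.4
tcp_pos: [0.5105, 0.1582, 0.1296]
orientation: [2.163, 2.278, 0.0]
contact_force: [0.9, -0.7, -0.8]
grip_width: 0.0245
gripper_force: 79.1
```

>>> arm_command --plan "0 0 0.001 0; 0 0 0 0; 0 0 0 0"

```text
clock: 22.78
tcp_pos: [0.5106, 0.1583, 0.1292]
orientation: [-2.163, -2.278, -0.001]
contact_force: [-1.8, -0.2, 5.7]
grip_width: 0.0243
gripper_force: 79.8
```

>>> arm_command --plan "0 0 0 0; 0 0 0 0; 0 0 0 0; 0 0 0 0; 0 0 0 0; 0 0 0 0; 0 0 0 0; 0 0 0 0" --hand -1

```text
clock: 23.78
tcp_pos: [0.5105, 0.1582, 0.1286]
orientation: [-2.163, -2.278, 0.0]
contact_force: [-0.1, -0.1, 0.4]
grip_width: 0.0857
gripper_force: 0.0
```

>>> arm_command --plan "0 0 -0.01 0; 0 0 -0.02 0; 0 0 -0.03 0; 0 0 -0.04 0; 0 0 -0.04 0; 0 -0.03 -0.02 0; 0 -0.04 0 0; 0 -0.04 0 0; 0 -0.02 0 0; 0 0 0 0; 0 0 0 0"

```text
clock: 25.15
tcp_pos: [0.3815, 0.1515, 0.2892]
orientation: [2.163, 2.278, 0.002]
contact_force: [0.9, -0.2, 0.3]
grip_width: 0.0853
gripper_force: 0.0
```

```bash
python3 - <<'E'
from h import *
print(r.get_obs()['tcp_pos'],r.get_obs()['grip_width'])
for n in("top","scene"):
    p,d=eyes.grab_frame(n); W=world(n,d); Z=W[...,2]
    for a,b,nm in((.155,.172,"handle top"),(.097,.105,"collar top")):
        m=(np.hypot(W[...,0]-.51,W[...,1]-.158)<.04)&(Z>a)&(Z<b)
        if m.sum()>5: print(n,nm,m.sum(),np.median(Z[m]).round(4),rect(W,m)[0])
E
```

```text
[0.38146944 0.15149966 0.28916861] 0.08534241291111735
top handle top 243 0.1604 ((509.2585754394531, 158.43218994140625), (26.322368621826172, 26.230777740478516), 1.7893394231796265)
top collar top 434 0.1002 ((507.6374206542969, 158.8756103515625), (67.16973114013672, 71.10099029541016), 38.434940338134766)
scene handle top 158 0.1615 ((511.607421875, 156.72262573242188), (26.754438400268555, 28.414752960205078), 1.7853654623031616)
scene collar top 365 0.1013 ((512.6596069335938, 155.16232299804688), (76.10482788085938, 69.60002136230469), 45.73858642578125)
```

The handle top and the collar are back at their starting heights, in the same place and upright.

```bash
python3 -c "
from h import *
print(ticket.hand_in())"
```

```text
the job is handed in; nothing more can be done
None
```

I ran the burnisher along the whole lead strip, from the near end to the far end, at about 3 cm/s and with an estimated 8.5 mm of nose press. I then put it back upright and fully down in its own rack hole, let go, and handed the job in after about 25 s of robot time; no verdict was returned.

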